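# Complete the three-colour gift tray

## Robot

A 7-joint arm with a two-finger parallel gripper is mounted at the origin on the work surface. World frame = base frame: x ahead of the robot, y to its left, z up, the work surface at z = 0. Lengths are in m, angles in rad, forces in N, time in s.
With the tool pointing down it reaches from about 0.4 to 0.85 m from the base axis. Payload 4.5 kg.
Tool frame: the origin (TCP) lies at the very end of the fingers, on their centre line; the grasp point (between the pads) lies pinch_z behind it (pinch_z is the distance from the TCP to the grasp point, in m); z points along the fingers, y is the line along which they close (so a half turn about z gives the same grasp; the last joint's range is limited). The gripper opens to 88 mm and grips with 3 to 60 N. Pads are 18 mm wide; open, the fingers measure 123 mm over their backs; the gripper's body (75 mm by 187 mm) begins 45 mm behind the grasp point.
Start: joints at [1.239, 0.689, -0.195, 1.565, 0.157, 0.902, -0.215], TCP at [0.224, -0.584, 0.239] pointing down, gripper open.
Joint ranges: [-3.01, 3.01], [-0.46, 2.08], [-1.47, 1.51], [0.13, 2.56], [-1, 4.14], [0.04, 2.09], [-2.66, 2.66]. Speed limits (rad/s): [2.57, 2.57, 3.14, 3.14, 3.14, 3.14, 3.14].

## Interface

Orientations are given as a unit quaternion [x, y, z, w].
In Python, from workcell import * gives the robot as it stands.
- The arm moves only by the tool arm_command, never from a script. Its argument "deltas" is a list of rows, each a list of 7 numbers: the turn, a rotation vector about the tool's x, y, z in units of 45 degrees (1.0 is 45 degrees), then the shift along the tool's x, y, z in units of 750 mm (1.0 is 750 mm), then the closure, from -1 (fully open) to 1 (shut). A call has 1 to 20 rows; each row is the pose to reach, as a shift and turn from the pose commanded when the call began, along the tool's axes at that moment; what a row does not reach only later rows make up. A row lasts 1/12 s, in which the tool goes at most 41.7 mm and 7.16 degrees, less where a joint would pass 70% of its speed; a pose out of reach is approached as far as the arm can. A call with a number of a shift or a turn outside -1 to 1 is refused whole. A call with a gripper value outside its range is refused whole. The fingers move at their own pace and stop on an object; "force" is the grip in N (left out, the last holds). Time passes only in rows, so rows that repeat a pose let the fingers close. It gives the time, the measured TCP pose, the force, the opening and the grip force at its end, in the units of the state.
- get_obs(): the state, without advancing time (a new reading comes with each control period).
- grab_frame(name): name is "side" or "top" or "wrist"; returns the picture (400x640x3 uint8, red, green, blue); there is no depth.
- calibration(name): a dict with "vertical_fov" (degrees; the focal length in pixels is half the picture's height over the tangent of half this angle, whatever the lens; pixels are square), "cx", "cy" (the principal point, pixels), "eye" and "attitude" of the camera in the world; the wrist camera has in their place "mount" (4x4, takes a point from camera to tool coordinates, whose origin is the TCP and whose axes are the flange's). Camera axes: x right, y up, looking along -z (the intrinsics and any distortion apply to the point x, -y, -z); pixel columns grow to the right and rows downward; lengths in m; the calibration is good to about 2 mm. The wrist camera is an equidistant fisheye: a pixel r from the principal point sees the ray r / f radians off the axis. A picture is of the moment at which its call begins: read the wrist's pose just before it. calibration takes no time and is no camera call.
- job_done(): hands the job in; it is judged then, once.
Trained networks look in the newest picture that a camera, given by its name, has taken for a name from the list of things; names that differ only in an ending like _2 or _b are one class to them, and where a whole thing is asked for, a point or a joint stands for the part that bears it (a point fixed in the world has none). Each returns a list of dicts, best first, with "conf" (0 to 1); they miss things now and then, are a little off and sometimes report something else, mostly with a low value. They report only what shows in the picture. A call takes as long as a camera call.
- look_for(query, camera): "centre" ([column, row] in pixels, amid what is visible of it).
The state is a dict: "time": time; "q": joint angles; "qvel": joint speeds; "tau": joint torques, N m; "tcp_pos": TCP position; "orientation": TCP orientation; "force": force on the tool from outside, world axes, zero at the start; "torque": the same for the moment, N m; "width": finger opening in m; "grasp_force": force on a finger pad.
Only numpy, scipy, OpenCV 4.12 (cv2) and the standard library are available. Lean on these libraries where they do the work, as an engineer would, in place of code of your own. Each camera call takes 0.05 s, during which the arm holds its last target. There are 200 camera calls.

## Task

Each gift tray needs one white, one amber and one green bottle: see which colour the tray on the rollers lacks and take that bottle from the turntable, then stand it upright in the tray's empty middle bay and let go of it. Then push the tray along the rails, away from the robot, until it is fully home against the yellow stop. Leave the other bottles standing on the turntable, in the tray and in the red basket, knock nothing over and leave the tape roll alone.

Things in the scene. Friction and masses are not known exactly. Their poses are not given: they have to be found in the camera images.
- spare_white: white bottle, round, upright; body 44 mm diameter and 75 mm tall, black cap 28 mm diameter on it, 95 mm tall in all, about 0.06 to 0.12 kg; origin at the centre of its underside, z up. One of the three spares standing on the turntable, about 113 mm apart and 65 mm from its axis
- spare_amber: amber (orange) bottle, round, upright; body 44 mm diameter and 75 mm tall, black cap 28 mm diameter on it, 95 mm tall in all, about 0.06 to 0.12 kg; origin at the centre of its underside, z up. One of the three spares standing on the turntable, about 113 mm apart and 65 mm from its axis
- spare_green: green bottle, round, upright; body 44 mm diameter and 75 mm tall, black cap 28 mm diameter on it, 95 mm tall in all, about 0.06 to 0.12 kg; origin at the centre of its underside, z up. One of the three spares standing on the turntable, about 113 mm apart and 65 mm from its axis
- set_white: white bottle, round, upright; body 44 mm diameter and 75 mm tall, black cap 28 mm diameter on it, 95 mm tall in all, about 0.06 to 0.12 kg; origin at the centre of its underside, z up. Two of the three set_ bottles stand in the outer bays of the tray; the third is surplus and stands in the red basket, not to be touched
- set_amber: amber (orange) bottle, round, upright; body 44 mm diameter and 75 mm tall, black cap 28 mm diameter on it, 95 mm tall in all, about 0.06 to 0.12 kg; origin at the centre of its underside, z up. Two of the three set_ bottles stand in the outer bays of the tray; the third is surplus and stands in the red basket, not to be touched
- set_green: green bottle, round, upright; body 44 mm diameter and 75 mm tall, black cap 28 mm diameter on it, 95 mm tall in all, about 0.06 to 0.12 kg; origin at the centre of its underside, z up. Two of the three set_ bottles stand in the outer bays of the tray; the third is surplus and stands in the red basket, not to be touched
- turntable: passive turntable that spins freely about its vertical axis: grey disc with black dots round its edge, 220 mm diameter, its top 30 mm above the table, on a fixed black foot. Origin on the axis, at table level
- lane: fixed packing lane 260 mm long with rollers, two aluminium side rails (tops 30 mm above the table) and a yellow stop bar at its far end. Origin at table level near its middle; its x axis points along the rails from the blue handle towards the yellow stop, y across
- tray (a joint): travel of the brown cardboard tray along the lane's x axis, m: 0 at the start, 0.100 fully home at the yellow stop; it stays where it is left and needs about 2 to 4 N
- tray_bay (a point): centre of the floor of the tray's empty middle bay, 24 mm above the table; x along the lane, y across. Three bays in a row along y, 65.5 mm apart, each about 64 mm (x) by 62 mm (y) inside, walls 4 mm thick, tops 26 mm above the bay floor
- tray_handle (a point): centre of the top face of the tray's upright blue handle post, 80 mm above the table: 14 mm thick (x), 20 mm wide (y), 56 mm tall over its foot, 88 mm to the robot's side (-x) of the middle bay's centre; carried by the tray
- basket: fixed red basket with the surplus bottle and, in its other half, a white packet and a small lying bottle; 130 by 240 mm, rim 68 mm high, inner floor 24 mm above the table. Origin at the centre of its underside
- tape: bystander: loose roll of brown packing tape lying flat, 84 mm diameter, 48 mm tall; origin at the centre of its underside

How it is judged:
On the way, in this order (a step that is already met when the one before it is completed fails the run):
1. the spare of the missing colour is lifted clear of the turntable (((horizontal distance between set_white and basket below 0.11 m and height (world z) of spare_white above 0.05 m) or (horizontal distance between set_amber and basket below 0.11 m and height (world z) of spare_amber above 0.05 m) or (horizontal distance between set_green and basket below 0.11 m and height (world z) of spare_green above 0.05 m))), for 0.1 s.
2. it stands upright in the tray's middle bay, let go (((horizontal distance between set_white and basket below 0.11 m and (horizontal distance between spare_white and tray_bay below 0.018 m and z of spare_white in the frame of tray_bay between -0.006 and 0.006 m and angle between spare_white's own z axis and vertical below 0.1 rad and contact force between spare_white and the fingers below 0.1 N and linear speed of spare_white below 0.03 m/s)) or (horizontal distance between set_amber and basket below 0.11 m and (horizontal distance between spare_amber and tray_bay below 0.018 m and z of spare_amber in the frame of tray_bay between -0.006 and 0.006 m and angle between spare_amber's own z axis and vertical below 0.1 rad and contact force between spare_amber and the fingers below 0.1 N and linear speed of spare_amber below 0.03 m/s)) or (horizontal distance between set_green and basket below 0.11 m and (horizontal distance between spare_green and tray_bay below 0.018 m and z of spare_green in the frame of tray_bay between -0.006 and 0.006 m and angle between spare_green's own z axis and vertical below 0.1 rad and contact force between spare_green and the fingers below 0.1 N and linear speed of spare_green below 0.03 m/s)))), for 0.2 s.
3. the tray is fully home against the stop (value of joint tray above 0.094 m), for 0.2 s.
At the end, for the whole second after the job is handed in: Tray within 6 mm of its stop; the spare of the colour it lacked stands let go in the middle bay (18 mm, 0.1 rad, at rest); two set bottles upright in the tray, two spares upright on the turntable, the surplus bottle upright in the basket (0.1 rad) (value of joint tray above 0.094 m and ((horizontal distance between set_white and basket below 0.11 m and (horizontal distance between spare_white and tray_bay below 0.018 m and z of spare_white in the frame of tray_bay between -0.006 and 0.006 m and angle between spare_white's own z axis and vertical below 0.1 rad and contact force between spare_white and the fingers below 0.1 N and linear speed of spare_white below 0.03 m/s) and angle between each of set_white, spare_amber, set_amber, spare_green, set_green's own z axis and vertical below 0.1 rad and horizontal distance between each of spare_amber, spare_green and turntable below 0.105 m and height (world z) of each of spare_amber, spare_green above 0.024 m and horizontal distance between each of set_amber, set_green and tray_bay below 0.09 m and z of each of set_amber, set_green in the frame of tray_bay below 0.01 m) or (horizontal distance between set_amber and basket below 0.11 m and (horizontal distance between spare_amber and tray_bay below 0.018 m and z of spare_amber in the frame of tray_bay between -0.006 and 0.006 m and angle between spare_amber's own z axis and vertical below 0.1 rad and contact force between spare_amber and the fingers below 0.1 N and linear speed of spare_amber below 0.03 m/s) and angle between each of set_amber, spare_white, set_white, spare_green, set_green's own z axis and vertical below 0.1 rad and horizontal distance between each of spare_white, spare_green and turntable below 0.105 m and height (world z) of each of spare_white, spare_green above 0.024 m and horizontal distance between each of set_white, set_green and tray_bay below 0.09 m and z of each of set_white, set_green in the frame of tray_bay below 0.01 m) or (horizontal distance between set_green and basket below 0.11 m and (horizontal distance between spare_green and tray_bay below 0.018 m and z of spare_green in the frame of tray_bay between -0.006 and 0.006 m and angle between spare_green's own z axis and vertical below 0.1 rad and contact force between spare_green and the fingers below 0.1 N and linear speed of spare_green below 0.03 m/s) and angle between each of set_green, spare_white, set_white, spare_amber, set_amber's own z axis and vertical below 0.1 rad and horizontal distance between each of spare_white, spare_amber and turntable below 0.105 m and height (world z) of each of spare_white, spare_amber above 0.024 m and horizontal distance between each of set_white, set_amber and tray_bay below 0.09 m and z of each of set_white, set_amber in the frame of tray_bay below 0.01 m))); the robot touches nothing.
It fails at once if a bottle is tipped over (angle between any of spare_white, spare_amber, spare_green, set_white, set_amber, set_green's own z axis and vertical above 0.5 rad).
It fails at once if a spare whose colour the tray already holds is lifted or taken off the turntable ((not (horizontal distance between set_white and basket below 0.11 m) and (height (world z) of spare_white above 0.05 m or horizontal distance between spare_white and turntable above 0.12 m)) or (not (horizontal distance between set_amber and basket below 0.11 m) and (height (world z) of spare_amber above 0.05 m or horizontal distance between spare_amber and turntable above 0.12 m)) or (not (horizontal distance between set_green and basket below 0.11 m) and (height (world z) of spare_green above 0.05 m or horizontal distance between spare_green and turntable above 0.12 m))).
It fails at once if the surplus bottle in the basket is moved by more than 30 mm ((horizontal distance between set_white and basket below 0.11 m and distance of set_white from where it was at the start of the episode above 0.03 m) or (horizontal distance between set_amber and basket below 0.11 m and distance of set_amber from where it was at the start of the episode above 0.03 m) or (horizontal distance between set_green and basket below 0.11 m and distance of set_green from where it was at the start of the episode above 0.03 m)).
It fails at once if the tape roll is pushed by more than 30 mm (distance of tape from where it was at the start of the episode above 0.03 m).
It also fails if it takes over 64 s, if anything falls off the work surface, if the arm or the gripper's body presses on something with over 40 N, if the wrist force passes 120 N, or if a joint passes its speed limit or range.

## Working session

There is one attempt and no reset: what is moved stays moved. The work goes in short steps, Python scripts to look and compute and a tool call to move; the robot and the scene stay as the last step left them, time stands still between calls to the robot, and variables do not carry over. Pictures are saved under pics/ and viewed, at most 10 in all, crops included, and the job is handed in when it is done.

Besides the shell and the picture viewer there is one more tool, called after "Emit:" as name([rows], argument=value, ...), one row to a line, values as JSON. arm_command: Moves the arm, as the interface text tells. Its arguments: {"type":"object","properties":{"deltas":{"type":"array","items":{"type":"array","items":{"type":"number"}}},"force":{"type":"number"}},"required":["deltas"]}

```bash
mkdir -p pics; ls; python3 - <<'E'
from workcell import *
import cv2,numpy as np
o=get_obs();print({k:np.round(v,3).tolist() for k,v in o.items()})
for c in("side","top","wrist"):
    print(c,calibration(c)); cv2.imwrite(f"pics/{c}0.png",grab_frame(c)[:,:,::-1])
for q in("spare_white","spare_amber","spare_green","turntable","lane","tray_handle","tray_bay","basket","tape"):
    for c in("top","side"):
        print(q,c,[(np.round(d["centre"]).tolist(),round(d["conf"],2)) for d in look_for(q,c)][:4])
E
```

```text
pics
{'time': 0.0, 'q': [1.239, 0.69, -0.195, 1.566, 0.157, 0.902, -0.215], 'qvel': [0.0, 0.002, 0.001, -0.002, 0.0, 0.001, 0.001], 'tau': [-0.0, -52.755, -1.267, -15.343, -0.053, 0.007, 0.0], 'tcp_pos': [0.223, -0.583, 0.238], 'orientation': [0.983, 0.182, -0.0, -0.001], 'force': [0.21, -0.081, -0.244], 'torque': [0.032, -0.008, -0.001], 'grasp_force': 0.0, 'width': 0.088}
side {'vertical_fov': 46.97663395710343, 'cx': 312.8485053870406, 'cy': 194.8580141197975, 'eye': array([ 0.45297412, -0.65375084,  0.93020015]), 'attitude': array([ 0.32719099, -0.02492901, -0.08362767,  0.9409203 ])}
top {'vertical_fov': 46.257610918133906, 'cx': 322.5172275942973, 'cy': 195.47932496507553, 'eye': array([0.46113697, 0.02646921, 1.11686456]), 'attitude': array([ 0.03047431, -0.04538028, -0.70502167,  0.70707595])}
wrist {'vertical_fov': 65.70646984690485, 'cx': 320.68215641867437, 'cy': 199.01322886373774, 'mount': array([[-7.49871420e-04,  9.58196719e-01,  2.86109219e-01,
         7.45174827e-02],
       [ 9.99999633e-01,  8.37163857e-04, -1.82785149e-04,
        -1.11364656e-03],
       [-4.146
[... 299 characters left out ...]
top [([198.0, 243.0], 0.84), ([383.0, 217.0], 0.33)]
spare_amber side [([259.0, 125.0], 0.77)]
spare_green top [([243.0, 222.0], 0.74)]
spare_green side [([335.0, 274.0], 0.32)]
turntable top []
turntable side [([293.0, 148.0], 0.64)]
lane top [([386.0, 191.0], 0.61)]
lane side [([338.0, 273.0], 0.8), ([302.0, 122.0], 0.68)]
tray_handle top [([382.0, 217.0], 0.66), ([265.0, 104.0], 0.65), ([223.0, 218.0], 0.48)]
tray_handle side [([310.0, 265.0], 0.57), ([386.0, 148.0], 0.24)]
tray_bay top [([389.0, 215.0], 0.77)]
tray_bay side [([306.0, 264.0], 0.85)]
basket top [([296.0, 108.0], 0.63)]
basket side [([398.0, 179.0], 0.79)]
tape top [([317.0, 287.0], 0.91)]
tape side [([236.0, 216.0], 0.61)]
```

```bash
python3 - <<'E'
import cv2
for c,(a,b,d,e) in dict(top=(60,340,130,500),side=(60,340,170,470)).items():
    i=cv2.imread(f"pics/{c}0.png")[a:b,d:e]; s=800//(e-d) ; cv2.imwrite(f"pics/{c}0c.png",cv2.resize(i,None,fx=2,fy=2,interpolation=2))
E
```

```text
(no output)
```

View pics/top0c.png

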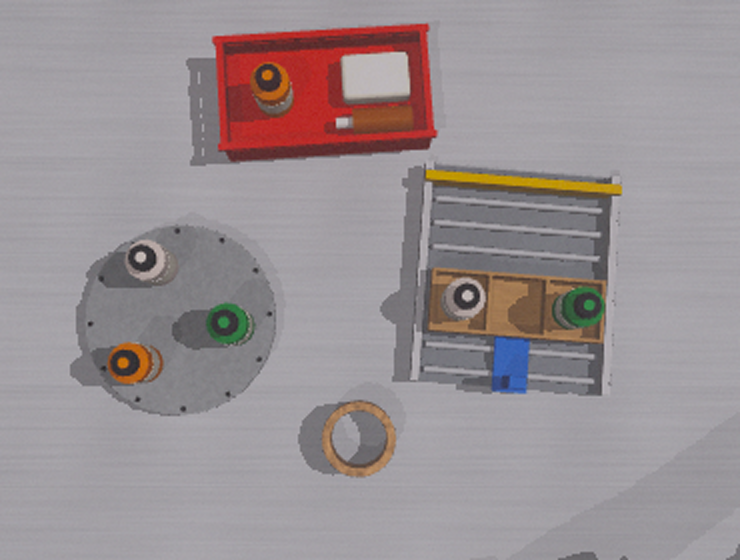

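View pics/side0c.png

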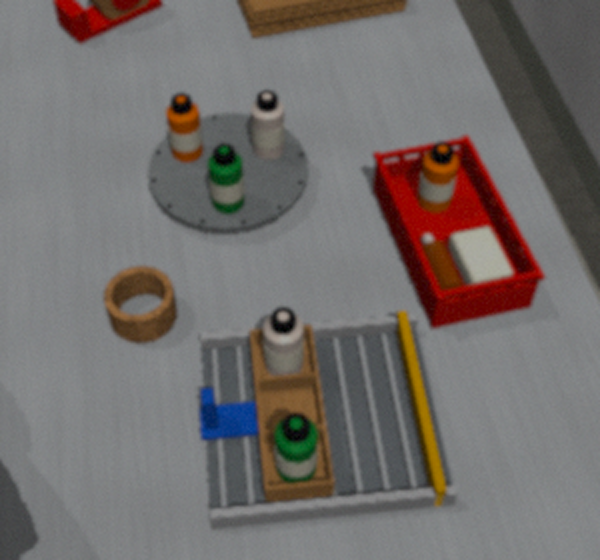

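Top view: the tray holds white (crop 467,296) and green (588,305), and the surplus amber is in the basket, so the spare amber at crop (126,363) is needed. The side view agrees (amber cap at crop 181,103).

```bash
cat > h.py <<'E'
from workcell import *
import numpy as np, cv2
from scipy.spatial.transform import Rotation as R
def ray(c,uv):
    k=calibration(c); f=200/np.tan(np.radians(k["vertical_fov"]/2))
    a=np.array([uv[0]-k["cx"],uv[1]-k["cy"]])
    if c=="wrist":
        o=get_obs(); T=R.from_quat(o["orientation"]); M=k["mount"]
        r=np.hypot(*a); th=r/f; d=np.array([*(a/r*np.sin(th)),np.cos(th)])*[1,-1,-1]
        return T.apply(M[:3,3])+o["tcp_pos"], T.apply(M[:3,:3]@d)
    d=np.array([a[0]/f,-a[1]/f,-1]); return k["eye"],R.from_quat(k["attitude"]).apply(d)
def at_z(c,uv,z):
    e,d=ray(c,uv); return (e+d*(z-e[2])/d[2])[:2]
def proj_wrist(p):
    k=calibration("wrist"); f=200/np.tan(np.radians(k["vertical_fov"]/2)); o=get_obs(); M=k["mount"]
    t=R.from_quat(o["orientation"]).inv().apply(np.array(p)-o["tcp_pos"]); c=(M[:3,:3].T@(t-M[:3,3]))*[1,-1,-1]
    th=np.arctan2(np.hypot(c[0],c[1]),c[2]); return np.array([k["cx"],k["cy"]])+f*th*c[:2]/np.hypot(c[0],c[1])
E
python3 - <<'E'
from h import *
try: print(pinch_z)
except Exception as e: print(e)
import workcell; print([n for n in dir(workcell) if n[0]!='_'])
t=lambda x,y,z:at_z("top",(x/2+130,y/2+60),z)
s=lambda x,y,z:at_z("side",(x/2+170,y/2+60),z)
P=lambda n,*v:print(n,*[np.round(a,4) for a in v])
P("amber",t(126,363,.125),s(181,103,.125))
P("white",t(141,257,.125),s(267,99,.125))
P("green",t(228,323,.125),s(224,154,.125))
P("tw",t(467,296,.119),s(283,319,.119))
P("tg",t(588,305,.119),s(297,425,.119))
for c in((433,268),(606,279),(602,342),(428,332)): P("corner",t(*c,.05))
P("rail",t(430,165,.03),t(413,380,.03),t(616,175,.03),t(606,393,.03))
P("stop",t(426,174,.03),t(621,188,.03))
P("handle",t(505,382,.08),s(208,393,.08))
P("disc",t(178,320,.03))
P("tape",t(359,438,.048))
P("basket",t(325,90,.068))
E
```

```text
0.0187
['IKError', 'calibration', 'get_obs', 'grab_frame', 'job_done', 'look_for', 'pinch_z']
amber [0.4699 0.277 ] [0.4712 0.2709]
white [0.5819 0.2647] [0.5826 0.2582]
green [0.5121 0.1713] [0.5138 0.1675]
tw [ 0.5421 -0.0823] [ 0.5434 -0.0876]
tg [ 0.5329 -0.2123] [ 0.535  -0.2167]
corner [ 0.5798 -0.051 ]
corner [ 0.5679 -0.2503]
corner [ 0.4955 -0.244 ]
corner [ 0.5064 -0.045 ]
rail [ 0.7046 -0.0494] [ 0.4519 -0.0289] [ 0.694  -0.2704] [ 0.4373 -0.2524]
stop [ 0.6937 -0.0446] [ 0.6783 -0.2759]
handle [ 0.4503 -0.1279] [ 0.4526 -0.1411]
disc [0.5203 0.2428]
tape [0.3871 0.033 ]
basket [0.7831 0.0738]
```

```bash
python3 - <<'E'
import cv2
i=cv2.imread("pics/top0.png")[130:265,325:450]; cv2.imwrite("pics/t2.png",cv2.resize(i,None,fx=4,fy=4,interpolation=2))
E
```

```text
(no output)
```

View pics/t2.png

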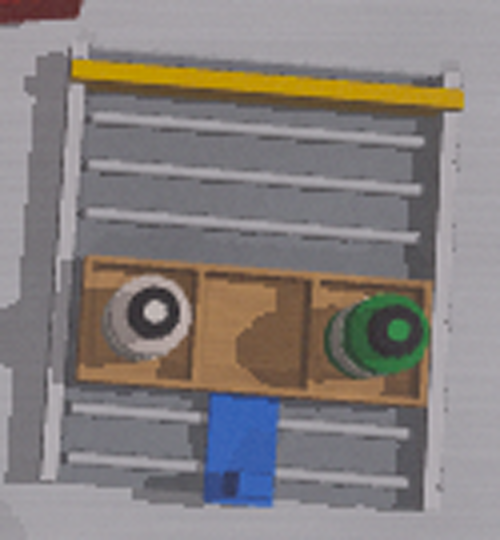

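Top crop: the tray spans about (80–432, 257–403), with its empty middle bay at about (255,330); the blue handle post is near (257,488). That puts the bay at about (0.538,-0.149), the handle at about (0.450,-0.141) and lane yaw at about -4.3°. Next I fly over the tray for a close wrist look.

Emit:
arm_command([
  [0,0,-1,0.588,-0.393,-0.043,-1],
  [0,0,-1,0.588,-0.393,-0.043,-1],
  [0,0,-1,0.588,-0.393,-0.043,-1],
  [0,0,-1,0.588,-0.393,-0.043,-1],
  [0,0,-1,0.588,-0.393,-0.043,-1],
  [0,0,-1,0.588,-0.393,-0.043,-1],
  [0,0,-1,0.588,-0.393,-0.043,-1],
  [0,0,-1,0.588,-0.393,-0.043,-1],
  [0,0,-1,0.588,-0.393,-0.043,-1],
  [0,0,-1,0.588,-0.393,-0.043,-1],
  [0,0,-1,0.588,-0.393,-0.043,-1],
  [0,0,-1,0.588,-0.393,-0.043,-1],
  [0,0,-1,0.588,-0.393,-0.043,-1],
  [0,0,-1,0.588,-0.393,-0.043,-1],
  [0,0,-1,0.588,-0.393,-0.043,-1],
  [0,0,-1,0.588,-0.393,-0.043,-1],
  [0,0,-1,0.588,-0.393,-0.043,-1],
  [0,0,-1,0.588,-0.393,-0.043,-1],
])

```text
time: 2.55
tcp_pos: [0.529, -0.1525, 0.2708]
orientation: [0.84, 0.543, -0.001, 0.0]
force: [0.3, 0.8, -1.1]
width: 0.088
grasp_force: 0.0
```

```bash
python3 - <<'E'
from h import *
o=get_obs();print(o["time"],o["tcp_pos"],o["orientation"],o["q"])
cv2.imwrite("pics/w1.png",grab_frame("wrist")[:,:,::-1])
E
```

```text
2.55 [ 0.52904604 -0.15247788  0.27083427] [ 8.39664428e-01  5.43105205e-01 -5.98841311e-04  1.59266474e-04] [ 0.44151601  0.56895012 -0.40079606  1.74579179  0.27670966  0.88349257
 -0.50232667]
```

View pics/w1.png

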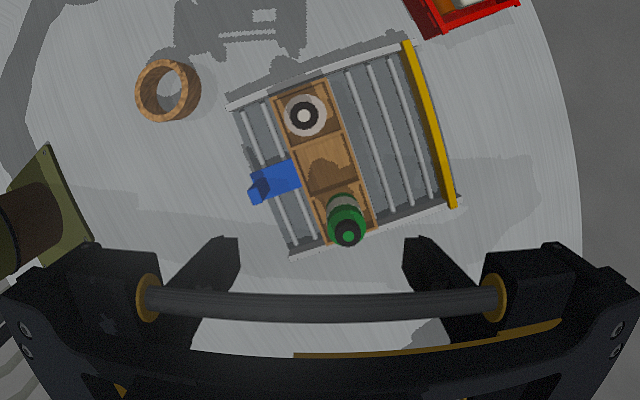

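Wrist view: tape at (168,91), white cap (304,115), green cap (347,235), empty bay about (326,165), handle post about (258,190).

```bash
python3 - <<'E'
from h import *
w=lambda x,y,z:np.round(at_z("wrist",(x,y),z),4)
print("caps",w(304,115,.119),w(347,236,.119))
for c in((271,99),(328,80),(375,226),(290,151),(343,133),(308,193),(359,178)):print(c,w(*c,.05))
print("handle",w(257,191,.08),w(262,182,.08)); print("stop",w(406,41,.03),w(454,207,.03)); print("tape",w(168,91,.048))
for p in((.4496,-.141,.08),(.538,-.148,.024),(.538,-.148,.05)):print(p,proj_wrist(p))
i=cv2.imread("pics/w1.png")[60:270,220:420]; cv2.imwrite("pics/w1c.png",cv2.resize(i,None,fx=3,fy=2.85,interpolation=2))
E
```

```text
caps [ 0.5428 -0.0824] [ 0.5316 -0.2135]
(271, 99) [ 0.5117 -0.048 ]
(328, 80) [ 0.5816 -0.0558]
(375, 226) [ 0.5635 -0.2458]
(290, 151) [ 0.5057 -0.1142]
(343, 133) [ 0.5721 -0.1205]
(308, 193) [ 0.5035 -0.1705]
(359, 178) [ 0.5682 -0.1787]
handle [ 0.4557 -0.1371] [ 0.4658 -0.1301]
stop [ 0.6951 -0.0443] [ 0.678 -0.277]
tape [0.3962 0.0258]
(0.4496, -0.141, 0.08) [253.96556702 196.07264295]
(0.538, -0.148, 0.024) [325.84691907 161.59693606]
(0.538, -0.148, 0.05) [326.19409575 165.25373398]
```

View pics/w1c.png

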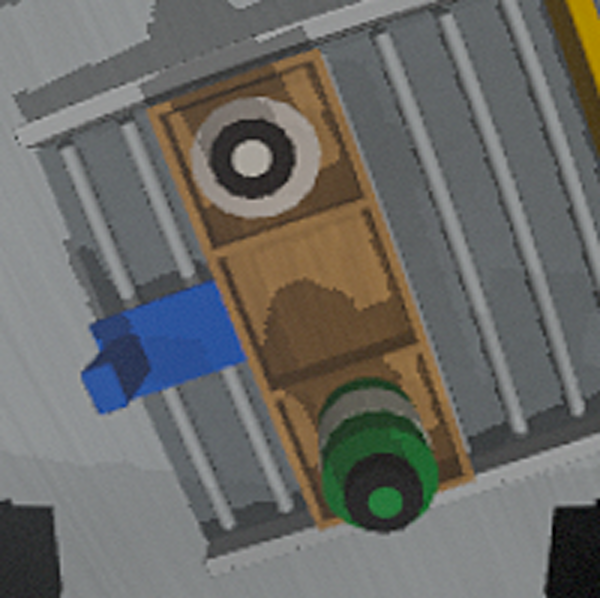

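Emit:
arm_command([
  [0,0,-0.442,0.484,-0.304,0,-1],
  [0,0,-0.442,0.484,-0.304,0,-1],
  [0,0,-0.442,0.484,-0.304,0,-1],
  [0,0,-0.442,0.484,-0.304,0,-1],
  [0,0,-0.442,0.484,-0.304,0,-1],
  [0,0,-0.442,0.484,-0.304,0,-1],
  [0,0,-0.442,0.484,-0.304,0,-1],
  [0,0,-0.442,0.484,-0.304,0,-1],
  [0,0,-0.442,0.484,-0.304,0,-1],
  [0,0,-0.442,0.484,-0.304,0,-1],
  [0,0,-0.442,0.484,-0.304,0,-1],
  [0,0,-0.442,0.484,-0.304,0,-1],
  [0,0,-0.442,0.484,-0.304,0,-1],
  [0,0,-0.442,0.484,-0.304,0,-1],
  [0,0,-0.442,0.484,-0.304,0,-1],
  [0,0,-0.442,0.484,-0.304,0,-1],
])

```text
time: 3.93
tcp_pos: [0.4704, 0.2715, 0.2709]
orientation: [0.733, 0.68, -0.0, 0.001]
force: [0.0, 0.6, -0.1]
width: 0.0882
grasp_force: 0.0
```

```bash
python3 - <<'E'
from h import *
o=get_obs();print(o["time"],o["tcp_pos"],o["orientation"],o["q"])
cv2.imwrite("pics/w2.png",grab_frame("wrist")[:,:,::-1])
print(proj_wrist((.47,.273,.125)),look_for("spare_amber","wrist")[:2])
E
```

```text
3.9333 [0.47039928 0.27151355 0.270873  ] [ 7.33417240e-01  6.79778437e-01 -3.96546814e-04  5.21239989e-04] [-0.31422619  0.56943941 -0.47984545  1.76469689  0.32794717  0.88817037
 -1.01479976]
[320.17152454 185.77956174] [{'centre': [319.6, 172.0], 'conf': 0.56}]
```

View pics/w2.png

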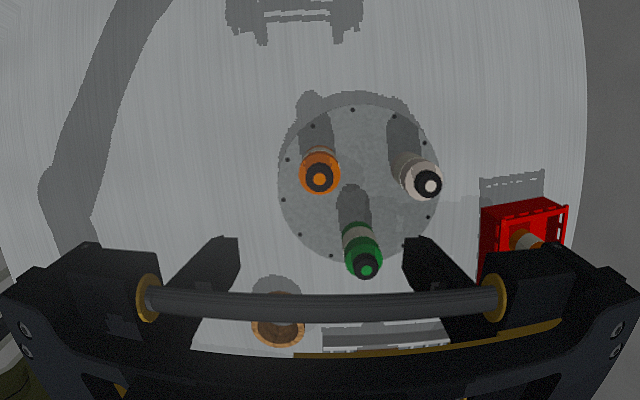

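```bash
python3 - <<'E'
from h import *
i=cv2.imread("pics/w2.png")
for n,p in dict(a=(319.5,178),w=(429,185.5),g=(366,269.5)).items(): print(n,at_z("wrist",p,.125))
c=i[140:215,280:360].astype(int); m=(c.sum(2)<150); print([np.round(k,1) for k in cv2.connectedComponentsWithStats(m.astype('uint8'))[2:]])
# fingertip projection check
print(proj_wrist(get_obs()["tcp_pos"]+np.array([.045,0,0])))
E
```

```text
a [0.46981234 0.2812513 ]
w [0.58005457 0.26599206]
g [0.51242846 0.17657425]
[array([[   0,    0,   80,   75, 5514],
       [   6,   18,    3,    4,    7],
       [  26,   22,   27,   30,  474],
       [   2,   59,    3,    2,    5]], dtype=int32), array([[39.6, 37.1],
       [ 7.1, 19.4],
       [39.2, 36.1],
       [ 2.8, 59.6]])]
[403.9112707  248.75918061]
```

Emit:
arm_command([
  [0,0,0,0.004,0,0.05,-1],
  [0,0,0,0.009,0,0.1,-1],
  [0,0,0,0.009,0,0.15,-1],
  [0,0,0,0.009,0,0.173,-1],
  [0,0,0,0.009,0,0.173,-1],
  [0,0,0,0.009,0,0.173,-1],
])

```text
time: 4.53
tcp_pos: [0.47, 0.28, 0.1409]
orientation: [0.732, 0.681, -0.001, -0.0]
force: [0.4, 0.2, 0.6]
width: 0.0882
grasp_force: 0.0
```

```bash
python3 - <<'E'
from h import *
o=get_obs();print(o["time"],o["tcp_pos"])
i=grab_frame("wrist")[:,:,::-1]; cv2.imwrite("pics/w3.png",i)
print(proj_wrist((.47,.2775,.125)),look_for("spare_amber","wrist")[:2])
cv2.imwrite("pics/w3c.png",i[80:300,200:440])
E
```

```text
4.5333 [0.47000781 0.28000732 0.14088627]
[319.55119764 247.51373228] [{'centre': [323.1, 223.8], 'conf': 0.57}]
```

View pics/w3c.png

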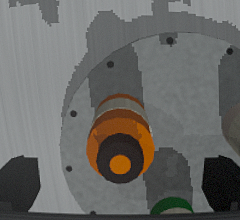

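Cap at full-image (321,239), centred between the fingers. Descend and grip.

Emit:
arm_command([
  [0,0,0,0.001,0,0.03,-1],
  [0,0,0,0.001,0,0.06,-1],
  [0,0,0,0.001,0,0.08,-1],
  [0,0,0,0.001,0,0.095,-1],
  [0,0,0,0.001,0,0.095,-1],
  [0,0,0,0.001,0,0.095,0.2],
  [0,0,0,0.001,0,0.095,0.4],
  [0,0,0,0.001,0,0.095,1],
  [0,0,0,0.001,0,0.095,1],
  [0,0,0,0.001,0,0.095,1],
  [0,0,0,0.001,0,0.095,1],
  [0,0,0,0.001,0,0.095,1],
], force=15)

```text
time: 5.63
tcp_pos: [0.4702, 0.2812, 0.0701]
orientation: [0.732, 0.681, 0.0, 0.0]
force: [-0.3, 0.2, 0.6]
width: 0.0435
grasp_force: 10.8
```

Emit:
arm_command([
  [0,0,0,0,0,0,1],
  [0,0,0,0,0,-0.02,1],
  [0,0,0,0,0,-0.05,1],
  [0,0,0,0,0,-0.09,1],
  [0,0,0,0,0,-0.13,1],
  [0,0,0,0,0,-0.17,1],
  [0,0,0,0,0,-0.2,1],
  [0,0,0,0,0,-0.23,1],
  [0,0,0,0,0,-0.23,1],
], force=15)

```text
time: 6.38
tcp_pos: [0.4719, 0.2828, 0.2464]
orientation: [0.732, 0.681, 0.004, 0.0]
force: [-0.0, 0.7, -1.3]
width: 0.0435
grasp_force: 15.0
```

```bash
python3 - <<'E'
from h import *
o=get_obs();print(o["time"],o["tcp_pos"],o["orientation"],o["width"],o["grasp_force"])
i=grab_frame("wrist")[:,:,::-1]; cv2.imwrite("pics/w4.png",i)
p=o["tcp_pos"]; print([proj_wrist(p+np.array([0,d,.055])) for d in(-.005,0,.005)])
cv2.imwrite("pics/w4c.png",i[60:340,160:480])
x=R.from_quat(o["orientation"]).as_matrix(); d=np.array([.538,-.147,p[2]])-p; print(x, x.T@d/.75, np.degrees(np.arctan2(x[1,0],x[0,0])))
E
```

```text
6.3833 [0.47187795 0.28281911 0.24640736] [7.32364612e-01 6.80902162e-01 3.75646300e-03 4.58726720e-04] 0.04348477516650238 14.995001326315105
[array([323.68085736, 333.2650812 ]), array([322.74258205, 323.27230458]), array([321.75887056, 312.71736188])]
[[ 0.07271627  0.99733385  0.0061269 ]
 [ 0.99734074 -0.07274407  0.00444366]
 [ 0.00487751  0.00578748 -0.99997136]] [-0.56515729  0.12961673 -0.00200646] 85.82993450617406
```

View pics/w4c.png

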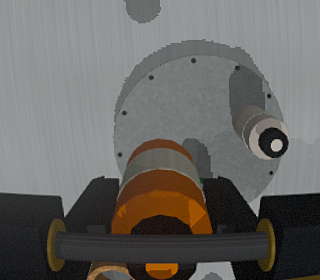

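Bottle is held upright and centred; turntable bottles still stand. Carry it over the bay.

Emit:
arm_command([
  [0,0,0,-0.03,0.007,0,1],
  [0,0,0,-0.07,0.016,0,1],
  [0,0,0,-0.115,0.027,0,1],
  [0,0,0,-0.165,0.038,0,1],
  [0,0,0,-0.215,0.05,0,1],
  [0,0,0,-0.265,0.061,0,1],
  [0,0,0,-0.315,0.073,0,1],
  [0,0,0,-0.365,0.084,0,1],
  [0,0,0,-0.415,0.096,0,1],
  [0,0,0,-0.465,0.107,0,1],
  [0,0,0,-0.505,0.117,0,1],
  [0,0,0,-0.54,0.125,0,1],
  [0,0,0,-0.56,0.129,0,1],
  [0,0,0,-0.565,0.13,0,1],
  [0,0,0,-0.565,0.13,0,1],
  [0,0,0,-0.565,0.13,0,1],
])

```text
time: 7.77
tcp_pos: [0.5361, -0.1468, 0.2416]
orientation: [0.732, 0.682, -0.0, -0.001]
force: [0.4, 0.1, -1.6]
width: 0.0438
grasp_force: 15.0
```

```bash
python3 - <<'E'
from h import *
o=get_obs();p=o["tcp_pos"];print(o["time"],p,o["orientation"],o["width"],o["grasp_force"])
x=R.from_quat(o["orientation"]).as_matrix(); d=np.array([.538,-.147,.065])-p; print(x.T@d/.75)
i=grab_frame("wrist")[:,:,::-1]; cv2.imwrite("pics/w5.png",i)
# set bottles' caps and outer tray corners as seen from here
for q in((.5424,-.0835,.119),(.5322,-.2135,.119)): print(proj_wrist(q))
print(look_for("set_white","wrist")[:2])
cv2.imwrite("pics/w5c.png",i[40:340,160:480])
E
```

```text
7.7667 [ 0.5361343  -0.1468108   0.24158481] [ 7.31689648e-01  6.81636947e-01 -1.00541360e-04 -1.14945074e-03] 0.043818263996268515 14.995088442228734
[-0.00040996  0.00292752  0.23544114]
[322.52795558 123.11332949]
[321.25812526 259.87107886]
[{'centre': [322.2, 121.3], 'conf': 0.82}]
```

View pics/w5c.png

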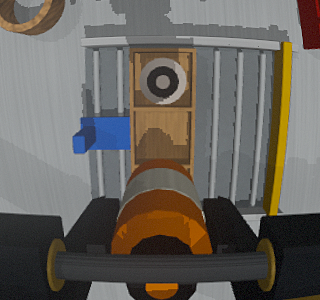

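White cap at full-image (323,121) matches the prediction, and the held bottle is lined up with the bay. Lower it.

Emit:
arm_command([
  [0,0,0,0,0.003,0.03,1],
  [0,0,0,0,0.003,0.07,1],
  [0,0,0,0,0.003,0.11,1],
  [0,0,0,0,0.003,0.15,1],
  [0,0,0,0,0.003,0.18,1],
  [0,0,0,0,0.003,0.2,1],
  [0,0,0,0,0.003,0.215,1],
  [0,0,0,0,0.003,0.225,1],
  [0,0,0,0,0.003,0.23,1],
  [0,0,0,0,0.003,0.232,1],
  [0,0,0,0,0.003,0.232,1],
  [0,0,0,0,0.003,0.232,1],
])

```text
time: 8.87
tcp_pos: [0.5396, -0.1487, 0.0693]
orientation: [0.732, 0.681, 0.0, 0.001]
force: [0.6, 0.1, -1.1]
width: 0.0437
grasp_force: 15.0
```

Emit:
arm_command([
  [0,0,0,0,0,0.003,1],
  [0,0,0,0,0,0.005,1],
  [0,0,0,0,0,0.006,1],
  [0,0,0,0,0,0.006,1],
])

```text
time: 9.2
tcp_pos: [0.5391, -0.1487, 0.0642]
orientation: [0.732, 0.681, 0.0, 0.0]
force: [-0.5, -0.3, 0.6]
width: 0.0435
grasp_force: 15.0
```

Emit:
arm_command([
  [0,0,0,0,0,0,0.2],
  [0,0,0,0,0,0,0],
  [0,0,0,0,0,0,-0.3],
  [0,0,0,0,0,0,-0.6],
  [0,0,0,0,0,0,-0.8],
  [0,0,0,0,0,0,-0.8],
  [0,0,0,0,0,0,-0.8],
  [0,0,0,0,0,-0.02,-0.8],
  [0,0,0,0,0,-0.06,-0.8],
  [0,0,0,0,0,-0.1,-0.8],
  [0,0,0,0,0,-0.15,-0.8],
  [0,0,0,0,0,-0.2,-0.8],
  [0,0,0,0,0,-0.25,-0.8],
  [0,0,0,0,0,-0.25,-0.8],
])

```text
time: 10.37
tcp_pos: [0.5432, -0.1485, 0.2585]
orientation: [0.732, 0.681, 0.004, 0.005]
force: [0.9, 0.3, -0.1]
width: 0.0794
grasp_force: 0.0
```

```bash
python3 - <<'E'
from h import *
o=get_obs();p=o["tcp_pos"];print(o["time"],p,o["orientation"],o["width"])
x=R.from_quat(o["orientation"]).as_matrix()
for t in((.390,-.137,.2),(.47,-.15,.2)): print(t,x.T@(np.array(t)-p)/.75)
i=grab_frame("wrist")[:,:,::-1]; cv2.imwrite("pics/w6.png",i)
print([proj_wrist(q) for q in((.538,-.147,.119),(.4515,-.1405,.08))])
cv2.imwrite("pics/w6c.png",i[40:340,160:480])
E
```

```text
10.3667 [ 0.54315636 -0.14850971  0.25848292] [0.73235154 0.6808949  0.00412815 0.00512873] 0.0793762275431701
(0.39, -0.137, 0.2) [ 0.00052664 -0.20579027  0.07528046]
(0.47, -0.15, 0.2) [-0.0090029  -0.09815484  0.07670318]
[array([315.46221524, 187.80248577]), array([236.27833505, 179.12022894])]
```

View pics/w6c.png

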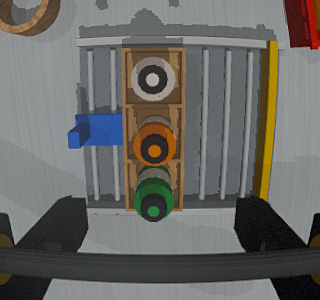

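Amber stands in the middle bay (cap at full-image (314,191)), and the handle top is at about (234,181), as expected. Next I close the gripper and turn it so its slim side faces the tray, behind the handle.

Emit:
arm_command([
  [0,0,-0.15,0.002,-0.05,0,1],
  [0,0,-0.3,0.002,-0.1,0,1],
  [0,0,-0.45,0.002,-0.14,0,1],
  [0,0,-0.6,0.002,-0.164,0,1],
  [0,0,-0.75,0.002,-0.164,0,1],
  [0,0,-0.9,0.002,-0.164,0,1],
  [0,0,-1,0.002,-0.164,0,1],
  [0,0,-1,0.002,-0.164,0,1],
  [0,0,-1,0.002,-0.164,0,1],
])

```text
time: 11.17
tcp_pos: [0.4158, -0.1382, 0.2507]
orientation: [0.417, 0.909, 0.0, -0.001]
force: [-1.1, -0.4, -0.5]
width: 0.0212
grasp_force: 0.0
```

Emit:
arm_command([
  [0,0,-0.15,0,0,0,1],
  [0,0,-0.3,0,0,0,1],
  [0,0,-0.45,0,0,0,1],
  [0,0,-0.6,0,0,0,1],
  [0,0,-0.75,0,0,0,1],
  [0,0,-0.9,0,0,0,1],
  [0,0,-1,0,0,0,1],
  [0,0,-1,0,0,0,1],
  [0,0,-1,0,0,0,1],
  [0,0,-1,0,0,0,1],
])

```text
time: 12.0
tcp_pos: [0.4163, -0.1382, 0.2513]
orientation: [0.038, 0.999, -0.0, -0.0]
force: [0.9, -0.1, 0.6]
width: 0.0004
grasp_force: 0.0
```

```bash
python3 - <<'E'
from h import *
o=get_obs();p=o["tcp_pos"];print(o["time"],p,o["orientation"],o["width"],o["q"])
x=R.from_quat(o["orientation"]).as_matrix(); print(x)
print(x.T@(np.array([.4195,-.138,.048])-p)/.75)
E
```

```text
12.0 [ 0.41629837 -0.13821353  0.25125498] [ 3.76646464e-02  9.99290407e-01 -2.79722971e-05 -2.35672205e-04] 0.0004035156674394218 [ 0.85686852  0.59013675 -1.00890866  2.06082185  0.67041777  0.86016199
  0.95236018]
[[-9.97162638e-01  7.52758264e-02 -4.73117081e-04]
 [ 7.52758528e-02  9.97162747e-01 -3.81518758e-05]
 [ 4.68902814e-04 -7.36579169e-05 -9.99999887e-01]]
[-0.00436237  0.0006252   0.27100457]
```

Emit:
arm_command([
  [0,0,0,0,0,0.05,1],
  [0,0,0,0,0,0.1,1],
  [0,0,0,0,0,0.15,1],
  [0,0,0,0,0,0.2,1],
  [0,0,0,0,0,0.24,1],
  [0,0,0,0,0,0.26,1],
  [0,0,0,0,0,0.27,1],
  [0,0,0,0,0,0.27,1],
  [0,0,0,0,0,0.27,1],
])

```text
time: 12.75
tcp_pos: [0.4165, -0.1381, 0.0489]
orientation: [0.037, 0.999, -0.0, -0.0]
force: [0.4, 0.3, -0.0]
width: 0.0005
grasp_force: 0.0
```

```bash
python3 - <<'E'
from h import *
o=get_obs();print(o["time"],o["tcp_pos"],o["force"],o["q"])
i=grab_frame("wrist")[:,:,::-1];cv2.imwrite("pics/w7.png",i)
s=grab_frame("side")[:,:,::-1];cv2.imwrite("pics/s7.png",s)
cv2.imwrite("pics/s7c.png",cv2.resize(s[60:340,170:470],None,fx=2,fy=2))
E
```

```text
12.75 [ 0.41651321 -0.13807669  0.04889433] [ 0.38504503  0.25937048 -0.01516268] [ 0.57095682  0.90285415 -0.58609291  2.2348436   1.37748531  0.4585845
  0.32226887]
```

View pics/s7c.png

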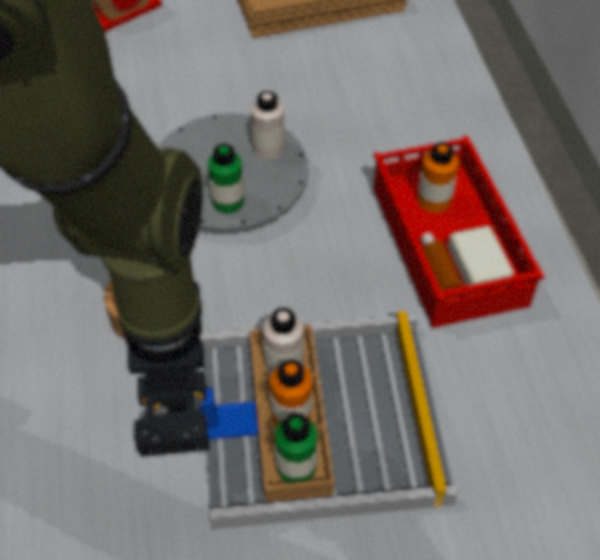

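All bottles stand, and the closed gripper is behind the blue post (crop 208,400). Push gently.

Emit:
arm_command([
  [0,0,0,-0.007,0,0,1],
  [0,0,0,-0.014,0,0,1],
  [0,0,0,-0.02,0,0,1],
  [0,0,0,-0.026,0,0,1],
  [0,0,0,-0.032,0,0,1],
  [0,0,0,-0.039,0,0,1],
  [0,0,0,-0.046,0,0,1],
  [0,0,0,-0.053,0,0,1],
  [0,0,0,-0.06,0,0,1],
  [0,0,0,-0.067,0,0,1],
  [0,0,0,-0.074,0,0,1],
  [0,0,0,-0.081,0,0,1],
  [0,0,0,-0.088,0,0,1],
  [0,0,0,-0.095,0,0,1],
  [0,0,0,-0.102,0,0,1],
  [0,0,0,-0.108,0,0,1],
  [0,0,0,-0.114,0,0,1],
  [0,0,0,-0.12,0,0,1],
])

```text
time: 14.35
tcp_pos: [0.5065, -0.145, 0.0489]
orientation: [0.036, 0.999, -0.0, -0.0]
force: [-2.9, -1.3, 1.5]
width: 0.0003
grasp_force: 1.1
```

Emit:
arm_command([
  [0,0,0,-0.005,0,0,1],
  [0,0,0,-0.011,0,0,1],
  [0,0,0,-0.017,0,0,1],
  [0,0,0,-0.022,0,0,1],
  [0,0,0,-0.027,0,0,1],
  [0,0,0,-0.031,0,0,1],
  [0,0,0,-0.034,0,0,1],
  [0,0,0,-0.034,0,0,1],
])

```text
time: 15.02
tcp_pos: [0.5319, -0.1464, 0.0489]
orientation: [0.036, 0.999, 0.0, 0.0]
force: [-1.8, -1.0, -0.7]
width: 0.0004
grasp_force: 0.7
```

Emit:
arm_command([
  [0,0,0,-0.002,0,0,1],
  [0,0,0,-0.005,0,0,1],
  [0,0,0,-0.008,0,0,1],
  [0,0,0,-0.011,0,0,1],
  [0,0,0,-0.011,0,0,1],
])

```text
time: 15.43
tcp_pos: [0.5319, -0.1465, 0.0487]
orientation: [0.036, 0.999, -0.001, -0.007]
force: [-19.4, 1.4, 15.7]
width: 0.0006
grasp_force: 9.7
```

Force rose with no motion, so the tray is at the stop. Back off, rise, check.

Emit:
arm_command([
  [0,0,0,0.008,0,0,1],
  [0,0,0,0.02,0,0,1],
  [0,0,0,0.05,0,0,1],
  [0,0,0,0.09,0,0,1],
  [0,0,0,0.12,0,0,1],
  [0,0,0,0.12,0,-0.04,1],
  [0,0,0,0.12,0,-0.09,1],
  [0,0,0,0.12,0,-0.14,1],
  [0,0,0,0.12,0,-0.19,1],
  [0,0,0,0.12,0,-0.22,1],
  [0,0,0,0.12,0,-0.22,1],
  [0,0,0,0.12,0,-0.22,1],
])

```text
time: 16.43
tcp_pos: [0.4518, -0.1404, 0.2152]
orientation: [0.036, 0.999, -0.0, 0.003]
force: [0.3, 0.4, -0.1]
width: 0.0006
grasp_force: 0.0
```

```bash
python3 - <<'E'
from h import *
o=get_obs();print(o["time"],o["tcp_pos"],o["force"])
s=grab_frame("side")[:,:,::-1]
cv2.imwrite("pics/s8c.png",cv2.resize(s[60:340,170:470],None,fx=2,fy=2))
E
```

```text
16.4333 [ 0.4517673  -0.14039865  0.21523114] [ 0.25435887  0.41834819 -0.10766709]
```

View pics/s8c.png

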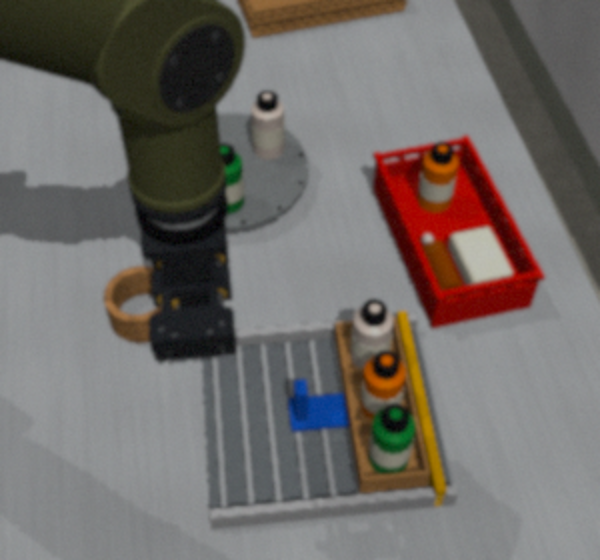

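```bash
python3 -c "
from workcell import *
print(job_done())"
```

```text
the job is handed in; nothing more can be done
None
```

I stood the missing amber bottle in the tray's middle bay, pushed the tray home against the yellow stop with all bottles upright, and handed the job in at about 16.4 s (no verdict was returned); I viewed 12 pictures, two over the limit of 10.

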